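Clear the stuck filter inserts out of a breather box

TASK

Service the breather box: swivel its flat cover aside to uncover the port, push every filter insert stuck in the front wall out from behind through that port, and lay them all in the red scrap tray. Then swivel the cover fully shut again; also press both black caps on the side of the box fully home. Leave the oil can and the bolt jar standing where they are.

Things in the scene. Friction and masses are not known exactly. Their poses are not given: they have to be found in the camera images.
- breather: cast aluminium breather box, fixed; yaw varies. Origin at bench height; local x to its rear (away from the robot), y to its left, z up. Floor slab 15 mm thick, x -100..76, y -82..82 mm; ahead of the front wall (x -100..-34) it is a bare apron. Walls up to z 60. Right side pod with the two caps: y -126..-82, x -32..68, top z 60. Pivot boss, same height: x 36..76, y 81..115
- port (a point): centre of the open top (z 60 mm) of the chamber behind the front wall: the port that the cover closes. Chamber: box x -18..68, y -74..74 mm, floor z 15, outer walls 8 mm thick; the inserts' rear ends reach into it
- pocket (a point): centre of the front mouth of the middle pocket. Three pockets pierce the front wall (box x -34..-18 mm) at y -50, 0, 50; each 26 wide, 26 high (z 15..41), open to the apron in front and the chamber behind
- cover (a joint): flat grey plate 108 x 172 x 4 mm on top of the box (its top at z 64.5), turning on one screw at its left rear corner (box x 64, y 74). Rad: 0 = shut, grows clockwise seen from above (free end swings forward, then left), stop at 2.4. Port clear at 1.4; from 2.0 the plate also clears a gripper in front of the left pocket. Stays where left; about 2 N at the knob
- cover_knob (a point): centre of the top of the black round knob on the cover, 16 mm diameter, 20 mm tall above the plate (with a flat 20 mm collar in its lowest 3 mm), 162 mm from the pivot; follow it in arcs about the pivot
- cover_pivot (a point): centre of the top of the pivot screw's head (5 mm above the plate), on the vertical axis of the cover's hinge
- cap_front (a joint): travel of the front cap in m: as first found 0 to 0.003 (standing proud), 0.010 = fully home on its stop. Pushes down with about 7 N and stays where it is left
- cap_front_top (a point): centre of the top face of the front black cap, 30 mm diameter; on the pod at box x -10, y -104; about 75..78 mm above the bench when proud, 68 mm when home
- cap_rear (a joint): as cap_front, for the rear cap
- cap_rear_top (a point): centre of the top face of the rear black cap, same size; on the pod at box x 46, y -104
- tray: loose red open scrap tray 180 (x) x 210 (y) x 32 mm high, walls and floor 4 mm; origin at the centre of its underside, x and y along its sides
- insert0: steel filter insert, a bar 50 (its x) x 24 x 24 mm, dark ends; origin at its centre; 60 to 130 g. At first in one of the pockets, front end 2 mm inside the front face (nothing to grip), rear end 36 mm into the chamber, centre at z 27. A spring ball holds it: slides at 3 to 10 N. Pushed until its rear end nears the front wall, it stands 30 mm out over the apron
- insert1: another such insert, the same as insert0, in another pocket; two or three inserts are present
- insert2: another such insert, the same as insert0, in another pocket; two or three inserts are present
- oil_can: grey oil can, 56 mm across and 130 mm tall, upright; origin at the centre of its underside; a bystander
- bolt_jar: glass jar with white lid, 60 mm across and 75 mm tall, upright; origin at the centre of its underside; a bystander

How it is judged (in metres and radians):
On the way, in this order (a step that is already met when the one before it is completed fails the run):
1. the cover is swivelled clear of the port (value of joint cover above 1.4 rad), for 0.2 s.
2. every filter insert lies in the scrap tray (x of insert0 in the frame of tray between -0.082 and 0.082 m and y of insert0 in the frame of tray between -0.097 and 0.097 m and z of insert0 in the frame of tray between 0.005 and 0.05 m and x of insert1 in the frame of tray between -0.082 and 0.082 m and y of insert1 in the frame of tray between -0.097 and 0.097 m and z of insert1 in the frame of tray between 0.005 and 0.05 m and x of insert2 in the frame of tray between -0.082 and 0.082 m and y of insert2 in the frame of tray between -0.097 and 0.097 m and z of insert2 in the frame of tray between 0.005 and 0.05 m and linear speed of each of insert0, insert1, insert2 below 0.03 m/s), for 0.2 s.
3. the cover is swivelled shut again (value of joint cover below 0.08 rad), for 0.2 s.
At the end, for the whole second after the job is handed in: Every filter insert lies at rest within the upright tray, the cover is shut to within 0.08 rad (about 13 mm at the knob) and both caps are pressed to within 1.5 mm of fully home (all of step 2 and angle between tray's own z axis and vertical below 0.1 rad and value of joint cover below 0.08 rad and value of joint each of cap_front, cap_rear above 0.0085 m); the robot touches nothing.
It fails at once if the oil can is pushed more than 50 mm away or knocked over (distance of oil_can from where it was at the start of the episode above 0.05 m or angle between oil_can's own z axis and vertical above 0.5 rad).
It fails at once if the bolt jar is pushed more than 50 mm away or knocked over (distance of bolt_jar from where it was at the start of the episode above 0.05 m or angle between bolt_jar's own z axis and vertical above 0.5 rad).
Of insert0, insert1, insert2 only 2 to 3 are there at a start; the rules pass over those that are not, and their reading is None.
At some moment in a run one of tray may be knocked a few centimetres aside while the robot is not near it.
Once in a run the grip may slacken for a moment while it holds something.
It also fails if it takes over 210 s, if anything falls off the work surface, if the arm or the gripper's body presses on something with over 40 N, if the wrist force passes 120 N, or if a joint passes its speed limit or range.

ROBOT

A 6-joint arm with a two-finger parallel gripper is mounted at the origin on the work surface. World frame = base frame: x ahead of the robot, y to its left, z up, the work surface at z = 0. Lengths are in mm, angles in degrees, forces in N, time in s.
With the tool pointing down it reaches from about 300 to 850 mm from the base axis. Payload 4.2 kg.
Tool frame: the origin (TCP) lies midway between the tips of the shut fingers; the grasp point (between the pads) lies 19 mm behind it; z points along the fingers, y is the line along which they close (so a half turn about z gives the same grasp; the last joint's range is limited). The gripper opens to 91 mm and grips with 3 to 60 N. Pads are 32 mm wide; open, the fingers measure 118 mm over their backs; the gripper's body (76 mm by 178 mm) begins 60 mm behind the grasp point.
Start: joints at [-67.151, 18.312, 89.639, -0, 72.044, -1.146], TCP at [233.837, -525.322, 213.976] pointing down, gripper open.
Joint ranges: [-177.97, 177.97], [-48.28, 115.42], [12.27, 149.76], [-77.06, 257.06], [2.81, 150.46], [-146.56, 146.56]. Speed limits (degrees/s): [147.25, 147.25, 180, 180, 180, 180].

INTERFACE

Orientations are given as [roll, pitch, yaw] about the fixed x, y, z axes, in that order (R = Rz(yaw) Ry(pitch) Rx(roll)).
In Python, from workcell import env gives the robot as it stands.
- The arm moves only by the shell command python3 drive.py 'ROWS' [OPENING] [FORCE]. ROWS is 1 to 8 rows, parted by a bar, with the numbers parted by commas; each row has 6 numbers: dx, dy, dz in mm, then a rotation vector rx, ry, rz in degrees; each row shifts and turns the commanded pose from where the row before left it, along the tool's axes as they then stand; what a row does not reach is not made up. A row lasts 1/10 s, in which the tool goes at most 50 mm and 8.59 degrees, less where a joint would pass 70% of its speed; a pose out of reach is approached as far as the arm can. OPENING is the finger opening in mm, set as the command begins (- or left out keeps the last). The fingers move at their own pace and stop on an object; FORCE is the grip in N (left out, the last holds). Time passes only in rows, so rows that do not move let the fingers close. It prints the time, the measured TCP pose, the force, the opening and the grip force at its end. Input that does not fit is refused with a message, and nothing moves.
- env.state(): the state, without advancing time (a new reading comes with each control period).
- env.grab_frame(name): name is "side" or "top"; returns the picture (384x512x3 uint8, blue, green, red); there is no depth.
- env.camera_model(name): a dict with "fx", "fy", "cx", "cy" (pixels), "T" (4x4, takes a point from camera to world coordinates). Camera axes: x right, y up, looking along -z (the intrinsics and any distortion apply to the point x, -y, -z); pixel columns grow to the right and rows downward; lengths in mm; the calibration is good to about 2 mm. A picture is of the moment at which its call begins. camera_model takes no time and is no camera call.
- env.job_done(): hands the job in; it is judged then, once.
The state is a dict: "time_s": time; "qpos": joint angles; "qvel": joint speeds; "effort": joint torques, N m; "ee_pos": TCP position; "ee_rot": TCP orientation; "force": force on the tool from outside, world axes, zero at the start; "torque": the same for the moment, N m; "gripper_width": finger opening in mm; "gripper_force": force on a finger pad.
Only numpy, scipy, OpenCV 4.12 (cv2) and the standard library are available. Lean on these libraries where they do the work, as an engineer would, in place of code of your own. Each camera call takes 0.05 s, during which the arm holds its last target. There are 200 camera calls.

## Working session

There is one attempt and no reset: what is moved stays moved. The work goes in short steps, Python scripts to look and compute and a shell command to move; the robot and the scene stay as the last step left them, time stands still between calls to the robot, and variables do not carry over. Pictures are saved under pics/ and viewed, at most 14 in all, crops included, and the job is handed in when it is done.

```bash
ls; mkdir -p pics
python3 - <<'E'
from workcell import env
import cv2,numpy as np
for n in("top","side"):
    f=env.grab_frame(n); cv2.imwrite(f"pics/{n}0.png",f)
    m=env.camera_model(n); print(n,{k:(np.round(v,4).tolist() if k=="T" else v) for k,v in m.items()})
print(env.state())
E
```

```text
drive.py
pics
workcell.py
top {'fx': 485.24534481537444, 'fy': 485.24534481537444, 'cx': 262.87050036104904, 'cy': 194.53418465083485, 'T': [[0.0071, 0.9811, -0.1933, 291.0362], [-0.9998, 0.0104, 0.0164, 49.2812], [0.0181, 0.1932, 0.981, 1302.6453], [0.0, 0.0, 0.0, 1.0]]}
side {'fx': 394.5223527678755, 'fy': 394.5223527678755, 'cx': 245.2692462248307, 'cy': 198.5741948461463, 'T': [[-0.7252, 0.373, -0.5787, -193.5267], [-0.6885, -0.3817, 0.6167, 803.8036], [0.0092, 0.8457, 0.5336, 742.3828], [0.0, 0.0, 0.0, 1.0]]}
{'time_s': 0.1, 'qpos': array([-6.71506811e+01,  1.83489386e+01,  8.96975990e+01,  2.13532129e-04,
        7.20423591e+01, -1.14561913e+00]), 'qvel': array([ 0.04778366, -0.0873042 , -0.25141257, -0.07656507, -0.01807102,
       -0.07216041]), 'effort': array([ 8.92663411e-04, -4.13332665e+01, -2.32509238e+01,  7.29510491e-02,
        4.22139012e-02, -6.89506965e-05]), 'ee_pos': array([ 233.66621042, -524.91463383,  213.20702059]), 'ee_rot': array([-1.79911125e+02, -1.98034042e-03,  2.39948705e+01]), 'force': array([-0.55528697,  0.17056365,  0.55196197]), 'torque': array([ 0.01174562, -0.08334299, -0.04203732]), 'gripper_force': 0.0, 'gripper_width': 91.3591930570495}
```
View pics/top0.png

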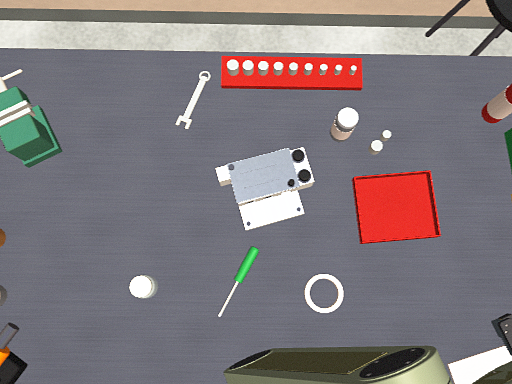

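View pics/side0.png

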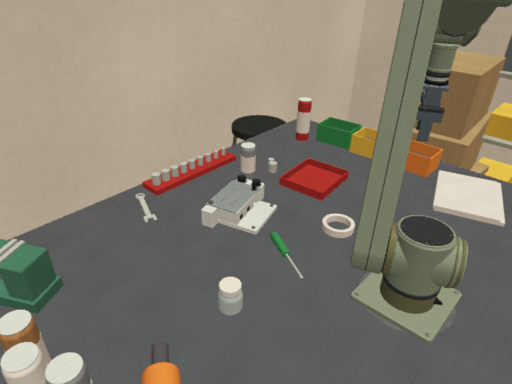

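Create h.py:
```python
from workcell import env
import cv2,numpy as np
C={n:env.camera_model(n) for n in("top","side")}
def ray(n,u,v):
    m=C[n]; d=np.array([(u-m["cx"])/m["fx"],-(v-m["cy"])/m["fy"],-1.])
    return m["T"][:3,3],m["T"][:3,:3]@d
def onz(n,u,v,z):
    o,d=ray(n,u,v); return o+d*(z-o[2])/d[2]
def tri(a,b):
    (o,d),(p,e)=ray("top",*a),ray("side",*b)
    s=np.linalg.lstsq(np.c_[d,-e],p-o,rcond=None)[0]
    A,B=o+s[0]*d,p+s[1]*e; return (A+B)/2,np.linalg.norm(A-B)
def proj(n,P):
    m=C[n]; q=m["T"][:3,:3].T@(np.asarray(P,float)-m["T"][:3,3])
    return np.array([m["cx"]-m["fx"]*q[0]/q[2],m["cy"]+m["fy"]*q[1]/q[2]])
def blobs(mask,amin=8):
    n,l,s,c=cv2.connectedComponentsWithStats(mask.astype(np.uint8))
    return [(np.round(c[i],1).tolist(),s[i].tolist()) for i in range(1,n) if s[i,4]>=amin]
```

Run:
```python
from h import *
for n,(x0,y0,x1,y1) in {"top":(205,135,325,240),"side":(190,165,290,240)}.items():
    f=cv2.imread(f"pics/{n}0.png"); c=f[y0:y1,x0:x1]
    print(n,blobs(c.max(2)<60))
    cv2.imwrite(f"pics/{n}0c.png",cv2.resize(c,None,fx=6,fy=5.7 if 0 else 6,interpolation=cv2.INTER_CUBIC)[:600,:800])
f=cv2.imread("pics/top0.png").astype(int)
m=(f[...,2]>120)&(f[...,1]<60)
for n,l in blobs(m,300): print(n,l)
k,_=cv2.findContours(m[165:250,345:445].astype(np.uint8),0,2)
k=max(k,key=cv2.contourArea)+[345,165]
q=cv2.approxPolyDP(cv2.convexHull(k),4,True)[:,0]; print(q.tolist()); P=np.array([onz("top",u,v,32 )[:2] for u,v in q]);print(P.round(),P.mean(0), np.linalg.norm(P-np.roll(P,1,0),axis=1))
```

```text
top [([92.8, 19.8], [88, 15, 11, 11, 87]), ([99.0, 39.6], [94, 35, 11, 11, 87]), ([85.6, 47.4], [83, 44, 6, 7, 28])]
side [([51.4, 13.0], [48, 10, 8, 7, 48]), ([65.4, 18.4], [62, 14, 9, 11, 65])]
[295.0, 74.3] [221, 56, 141, 34, 3407]
[395.1, 206.9] [353, 171, 88, 73, 4984]
[[430, 171], [440, 234], [360, 243], [354, 177]]
[[ 611. -425.]
 [ 440. -441.]
 [ 414. -228.]
 [ 592. -217.]] [ 514.50037098 -327.85883334] [208.24733797 172.05245234 214.66502164 178.20296536]
```

View pics/top0c.png

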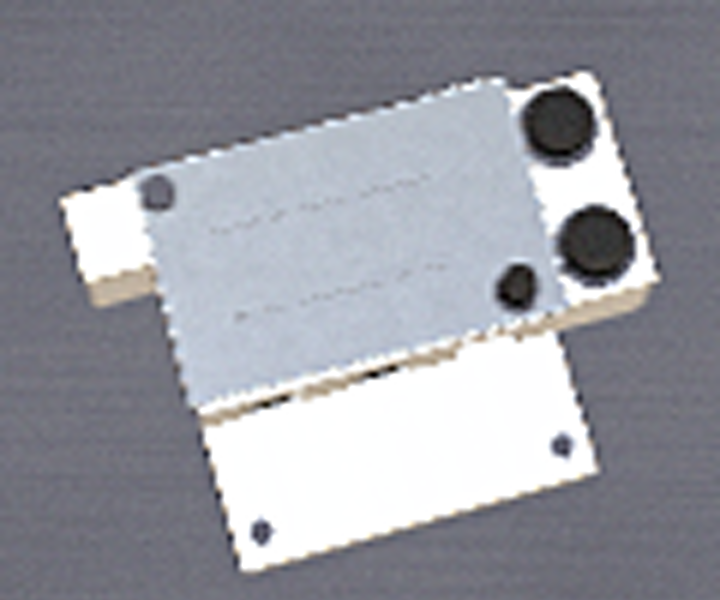

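View pics/side0c.png

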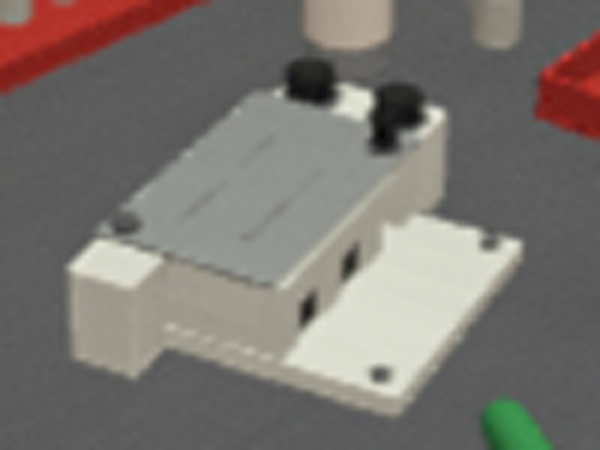

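Run:
```python
from h import *
T={"cr":(298,155.5),"cf":(304.3,175.4),"piv":(231.2,167.0),"knob":(291.1,182.2)}
S={"cr":(241.8,177),"cf":(256.6,180.7),"piv":(210.7,201.9),"knob":(253.8,186.5)}
for k in T: print(k,tri(T[k],S[k]))
Z={"cr":77,"cf":77,"piv":69.5,"knob":84.5}
W={k:onz("top",*T[k],Z[k])[:2] for k in T}
# apron corners, top z15
ap={"al":(-100,82,245.2,229.7),"ar":(-100,-82,304.4,213.3)}
L=[(46,-104),(-10,-104),(64,74)]; P=[W["cr"],W["cf"],W["piv"]]
for a in ap.values(): L.append(a[:2]); P.append(onz("top",a[2],a[3],15)[:2])
L=np.array(L,float);P=np.array(P)
lc,pc=L.mean(0),P.mean(0); H=(L-lc).T@(P-pc); a=np.arctan2(H[0,1]-H[1,0],H[0,0]+H[1,1])
R=np.array([[np.cos(a),-np.sin(a)],[np.sin(a),np.cos(a)]]); t=pc-R@lc
print("yaw",np.degrees(a),"t",t); print((L@R.T+t-P).round(1))
np.savez("box.npz",R=R,t=t)
print("knob local",R.T@(W["knob"]-t), np.linalg.norm(W["knob"]-W["piv"]))
w=lambda x,y,z:np.r_[R@[x,y]+t,z]
print({y:(w(-34,y,28)[:2].round(),proj("side",w(-34,y,28)).round(),proj("top",w(-34,y,28)).round()) for y in(-50,0,50)})
# bystanders
for n,uv in {"can":(347,114),"jar":(143,285)}.items(): print(n,onz("top",*uv,130 if n=="can" else 75))
```

```text
cr (array([638.44906364, -63.14587257,  73.01958856]), np.float64(1.099997173172202))
cf (array([584.45400303, -79.49236822,  73.18091948]), np.float64(2.1008811714601263))
piv (array([607.19747871, 111.83654932,  64.58941924]), np.float64(1.6575482587666288))
knob (array([566.06337492, -45.09124903,  72.20221927]), np.float64(2.2701011777895554))
yaw 16.23800605468267 t [566.12854502  23.56617913]
[[ 1.6 -1. ]
 [ 1.2 -0.6]
 [ 0.3  0.4]
 [-1.6  0.1]
 [-1.5  1.1]]
knob local [-20.56833954 -63.84575253] 161.27173659141755
{-50: (array([547., -34.]), array([255., 201.]), array([286., 193.])), 0: (array([533.,  14.]), array([248., 208.]), array([268., 198.])), 50: (array([520.,  62.]), array([241., 216.]), array([250., 203.]))}
can [ 734.12999313 -183.76466931  130.        ]
jar [301.45551555 324.12883963  75.        ]
```

```bash
cat > go.py <<'E'
# python3 go.py [w|l] x y z [yaw]: tool-axis shift needed to reach the point (w world, l box-local xy)
import sys; import numpy as np
from scipy.spatial.transform import Rotation as Ro
from workcell import env
s=env.state(); b=np.load("box.npz")
R=Ro.from_euler("xyz",s["ee_rot"],degrees=True)
a=sys.argv[1:]; p=np.array(a[1:4],float)
if a[0]=="l": p[:2]=b["R"]@p[:2]+b["t"]
yaw=float(a[4]) if len(a)>4 else s["ee_rot"][2]
G=Ro.from_euler("xyz",[180,0,yaw],degrees=True)
print("t",round(s["time_s"],1),"pos",s["ee_pos"].round(1),"loc",(b["R"].T@(s["ee_pos"][:2]-b["t"])).round(1),"rpy",s["ee_rot"].round(1),"F",s["force"].round(1),"w",round(s["gripper_width"],1))
print("rotvec now",(R.inv()*G).as_rotvec(degrees=True).round(1),"then shift",G.inv().apply(p-s["ee_pos"]).round(1))
E
python3 drive.py '0,0,0,0,0,-8 | 0,0,0,0,0,-8 | 0,0,0,0,0,-8 | 0,0,0,0,0,-8 | 0,0,0,0,0,-8 | 0,0,0,0,0,-8 | 0,0,0,0,0,-8 | 0,0,0,0,0,-8' 0 20
python3 drive.py '0,0,0,0,0,-8 | 0,0,0,0,0,-8 | 0,0,0,0,0,-2 | 0,0,0,0,0,0'
python3 go.py l 46 -104 110 106.2
```

```text
time_s: 0.9
ee_pos: [233.7, -525.0, 213.4]
ee_rot: [-180.0, -0.1, 88.3]
force: [0.1, 0.2, 0.5]
gripper_width: 30.2
gripper_force: 0.0
time_s: 1.3
ee_pos: [233.8, -525.1, 213.5]
ee_rot: [-180.0, -0.0, 106.0]
force: [0.1, 0.3, -0.6]
gripper_width: 0.6
gripper_force: 0.0
t 1.3 pos [ 233.8 -525.1  213.5] loc [-472.5 -433.8] rpy [-180.   -0.  106.] F [ 0.1  0.3 -0.6] w 0.6
rotvec now [-0.  -0.  -0.2] then shift [330.2 518.3 103.5]
```

```bash
python3 drive.py '20,32,0,0,0,0 | 20,32,0,0,0,0 | 20,32,0,0,0,0 | 20,32,0,0,0,0 | 20,32,0,0,0,0 | 20,32,0,0,0,0 | 20,32,0,0,0,0 | 20,32,0,0,0,0' | tail -0
python3 drive.py '20,32,0,0,0,0 | 20,32,0,0,0,0 | 20,32,0,0,0,0 | 20,32,0,0,0,0 | 20,32,0,0,0,0 | 20,32,0,0,0,0 | 20,32,0,0,0,0 | 10,6,0,0,0,0' | tail -0
python3 drive.py '0,0,30,0,0,0 | 0,0,30,0,0,0 | 0,0,30,0,0,0 | 0,0,0,0,0,0' | tail -0
python3 go.py l 45 -103 79 106.2
```

```text
t 3.3 pos [611.9 -93.2 119.6] loc [  11.3 -124.9] rpy [-179.5   -0.2  105.9] F [-0.3  0.4 -0.4] w 0.5
rotvec now [-0.5 -0.2 -0.2] then shift [21.9 33.7 40.6]Exception ignored on flushing sys.stdout:
BrokenPipeError: [Errno 32] Broken pipe
Exception ignored on flushing sys.stdout:
BrokenPipeError: [Errno 32] Broken pipe
Exception ignored on flushing sys.stdout:
BrokenPipeError: [Errno 32] Broken pipe
```

```bash
python3 drive.py '11,17,0,0,0,0 | 11,17,0,0,0,0 | 0,0,10,0,0,0 | 0,0,10,0,0,0 | 0,0,10,0,0,0 | 0,0,0,0,0,0'
python3 go.py l 45 -103 68 106.2
python3 - <<'E'
from h import *
f=env.grab_frame("side"); cv2.imwrite("pics/s1.png",cv2.resize(f[130:240,180:320],None,fx=5,fy=5,interpolation=cv2.INTER_CUBIC))
E
```

```text
time_s: 3.9
ee_pos: [640.6, -62.9, 91.9]
ee_rot: [-179.8, -0.1, 106.0]
force: [-0.4, -0.1, -0.8]
gripper_width: 0.5
gripper_force: 0.0
t 3.9 pos [640.6 -62.9  91.9] loc [  47.3 -103.9] rpy [-1.798e+02 -1.000e-01  1.060e+02] F [-0.4 -0.1 -0.8] w 0.5
rotvec now [-0.2 -0.1 -0.2] then shift [ 0.9 -2.3 23.9]
```

View pics/s1.png

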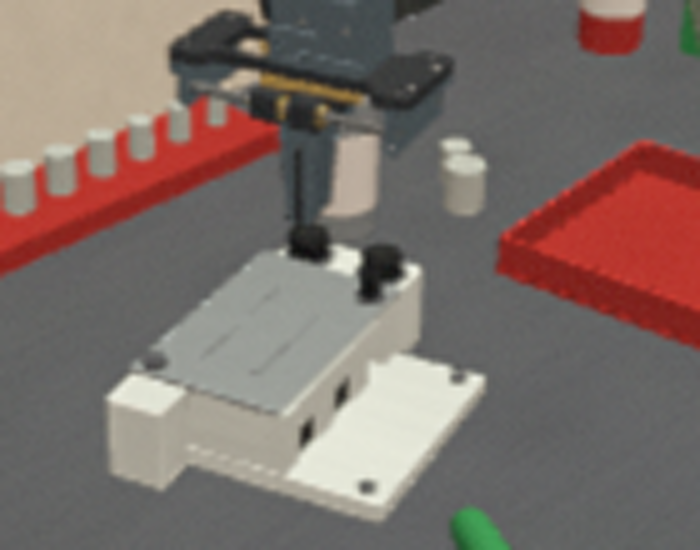

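The picture shows the shut fingers right above the rear cap (crop px 305,235), tray undisturbed, and two dark pocket mouths at (307,432) and (342,392).

```bash
python3 drive.py '0,-1,4,0,0,0 | 0,-1,4,0,0,0 | 0,0,4,0,0,0 | 0,0,4,0,0,0 | 0,0,0,0,0,0'
python3 drive.py '0,0,2,0,0,0 | 0,0,2,0,0,0 | 0,0,2,0,0,0 | 0,0,0,0,0,0'
python3 drive.py '0,0,1,0,0,0 | 0,0,1,0,0,0 | 0,0,0,0,0,0'
```

```text
time_s: 4.45
ee_pos: [640.2, -63.5, 77.6]
ee_rot: [-180.0, -0.0, 106.0]
force: [-0.2, 0.1, -0.9]
gripper_width: 0.3
gripper_force: 0.0
time_s: 4.85
ee_pos: [640.4, -63.5, 73.0]
ee_rot: [180.0, 0.0, 106.0]
force: [-1.2, -1.2, 4.6]
gripper_width: 0.6
gripper_force: 2.4
time_s: 5.15
ee_pos: [640.4, -63.5, 71.2]
ee_rot: [180.0, 0.0, 106.0]
force: [-1.3, 0.3, 5.7]
gripper_width: 0.7
gripper_force: 2.9
```

```bash
python3 drive.py '0,0,1,0,0,0 | 0,0,1,0,0,0 | 0,0,0,0,0,0' | sed -n 2,4p
python3 drive.py '0,0,1,0,0,0 | 0,0,1,0,0,0 | 0,0,0,0,0,0 | 0,0,0,0,0,0' | sed -n 2,4p
```

```text
ee_pos: [640.4, -63.5, 69.2]
ee_rot: [180.0, 0.0, 106.0]
force: [-2.9, 0.2, 6.2]
ee_pos: [640.4, -63.5, 68.2]
ee_rot: [179.9, 0.0, 106.0]
force: [-2.7, 0.2, 10.3]
```

```bash
python3 drive.py '0,0,1,0,0,0 | 0,0,1,0,0,0 | 0,0,0,0,0,0 | 0,0,0,0,0,0' | sed -n 2,4p
python3 drive.py '0,0,-10,0,0,0 | 0,0,-10,0,0,0 | 0,0,-10,0,0,0 | 0,0,0,0,0,0' | sed -n 2,4p
python3 go.py l -10 -104 80 106.2
```

```text
ee_pos: [640.5, -63.5, 68.2]
ee_rot: [179.9, 0.1, 106.0]
force: [-6.4, 0.4, 19.1]
ee_pos: [641.5, -63.5, 95.6]
ee_rot: [179.8, 0.1, 106.0]
force: [0.6, -0.3, 0.3]
t 6.7 pos [641.5 -63.5  95.6] loc [  48.  -104.7] rpy [1.798e+02 1.000e-01 1.060e+02] F [ 0.6 -0.3  0.3] w 0.6
rotvec now [ 0.2  0.1 -0.2] then shift [  0.7 -58.   15.6]
```

```bash
python3 drive.py '0,-20,0,0,0,0 | 0,-20,0,0,0,0 | 0,-18,0,0,0,0 | 0,0,6,0,0,0 | 0,0,6,0,0,0 | 0,0,4,0,0,0 | 0,0,0,0,0,0' | sed -n 2,4p
python3 drive.py '0,0,2,0,0,0 | 0,0,2,0,0,0 | 0,0,2,0,0,0 | 0,0,2,0,0,0 | 0,0,2,0,0,0 | 0,0,0,0,0,0' | sed -n 2,4p
python3 drive.py '0,0,1,0,0,0 | 0,0,1,0,0,0 | 0,0,1,0,0,0 | 0,0,0,0,0,0' | sed -n 2,4p
```

```text
ee_pos: [584.7, -79.1, 76.8]
ee_rot: [-179.9, -0.0, 106.0]
force: [-0.7, -0.0, 0.4]
ee_pos: [585.2, -79.3, 68.9]
ee_rot: [179.9, 0.0, 106.0]
force: [0.1, 0.6, 5.3]
ee_pos: [585.3, -79.3, 68.2]
ee_rot: [179.9, 0.1, 106.0]
force: [-5.4, 1.2, 17.2]
```

```bash
python3 drive.py '0,0,-12,0,0,0 | 0,0,-14,0,0,0 | 0,0,-14,0,0,0 | 0,0,0,0,0,0' 45 20 | sed -n 2,4p
python3 go.py l -20.8 -63.8 70 106.2
python3 - <<'E'
from h import *
T=(291.1,182.2); print(onz("top",*T,84.5))
E
```

```text
ee_pos: [586.3, -79.6, 107.0]
ee_rot: [179.7, 0.1, 106.0]
force: [-0.5, 0.8, 0.2]
t 8.8 pos [586.3 -79.6 107. ] loc [  -9.5 -104.7] rpy [1.797e+02 1.000e-01 1.060e+02] F [-0.5  0.8  0.2] w 29.8
rotvec now [ 0.2  0.1 -0.2] then shift [ 40.9 -11.3  37. ]
[564.23377168 -43.48414929  84.5       ]
```

```bash
python3 drive.py '14,-4,0,0,0,0 | 14,-4,0,0,0,0 | 13,-3,0,0,0,0 | 0,0,0,0,0,0 | 0,0,10,0,0,0 | 0,0,10,0,0,0 | 0,0,8,0,0,0 | 0,0,0,0,0,0' | sed -n 2,5p
python3 drive.py '0,0,4,0,0,0 | 0,0,4,0,0,0 | 0,0,1,0,0,0 | 0,0,0,0,0,0' | sed -n 2,5p
python3 drive.py '0,0,0,0,0,0 | 0,0,0,0,0,0 | 0,0,0,0,0,0 | 0,0,0,0,0,0 | 0,0,0,0,0,0 | 0,0,0,0,0,0' 8 20
python3 - <<'E'
from h import *
s=env.state(); p=s["ee_pos"][:2]; b=np.load("box.npz"); piv=b["R"]@[64,74]+b["t"]
r=p-piv; print(piv,r,np.linalg.norm(r))
R=cv2.Rodrigues
from scipy.spatial.transform import Rotation as Ro
G=Ro.from_euler("xyz",s["ee_rot"],degrees=True)
prev=p
a0=np.arctan2(*r[::-1]); 
for k in range(1,22):
    a=a0-0.1*k; q=piv+np.linalg.norm(r)*np.array([np.cos(a),np.sin(a)])
    print(k,q.round(),G.inv().apply(np.r_[q-prev,0]).round(1)[:2]); prev=q
E
```

```text
ee_pos: [561.6, -43.2, 75.0]
ee_rot: [-179.8, -0.1, 106.0]
force: [-0.0, 0.0, -0.6]
gripper_width: 45.3
ee_pos: [562.6, -43.1, 67.8]
ee_rot: [-180.0, 0.0, 106.0]
force: [-0.4, -0.2, 0.3]
gripper_width: 45.0
time_s: 10.55
ee_pos: [563.4, -42.6, 68.2]
ee_rot: [179.9, -0.0, 106.0]
force: [1.8, 3.5, -0.9]
gripper_width: 15.0
gripper_force: 20.0
[606.88300859 112.51039591] [ -43.43935931 -155.11282068] 161.08061670406082
1 [548. -37.] [  9.1 -13.3]
2 [533. -31.] [ 10.4 -12.3]
3 [520. -23.] [ 11.6 -11.2]
4 [506. -13.] [ 12.6 -10. ]
5 [494.  -3.] [13.6 -8.7]
6 [483.   9.] [14.4 -7.3]
7 [474.  22.] [15.  -5.8]
8 [465.  36.] [15.5 -4.3]
9 [458.  50.] [15.9 -2.7]
10 [453.  65.] [16.1 -1.1]
11 [449.  81.] [16.1  0.5]
12 [447.  97.] [16.   2.1]
13 [446. 113.] [15.7  3.7]
14 [447. 129.] [15.2  5.2]
15 [449. 145.] [14.6  6.7]
16 [453. 160.] [13.9  8.2]
17 [459. 176.] [13.   9.5]
18 [466. 190.] [12.  10.8]
19 [474. 204.] [10.9 11.9]
20 [484. 217.] [ 9.6 12.9]
21 [495. 228.] [ 8.3 13.8]
```

```bash
python3 drive.py '9,-13,0,0,0,0 | 10.5,-12.5,0,0,0,0 | 11.5,-11,0,0,0,0 | 12.5,-10,0,0,0,0 | 13.5,-8.5,0,0,0,0 | 14.5,-7.5,0,0,0,0 | 15,-6,0,0,0,0 | 0,0,0,0,0,0' | sed -n 2,5p
python3 drive.py '15.5,-4.5,0,0,0,0 | 16,-2.5,0,0,0,0 | 16,-1,0,0,0,0 | 16,0.5,0,0,0,0 | 16,2,0,0,0,0 | 15.5,3.5,0,0,0,0 | 15,5,0,0,0,0 | 0,0,0,0,0,0' | sed -n 2,5p
python3 go.py w 495 228 68
python3 - <<'E'
from h import *
b=np.load("box.npz"); piv=b["R"]@[64,74]+b["t"]
r=env.state()["ee_pos"][:2]-piv; print(np.linalg.norm(r),(np.radians(-105.6)-np.arctan2(r[1],r[0]))%(2*np.pi))
E
```

```text
ee_pos: [471.8, 23.2, 68.0]
ee_rot: [-180.0, -0.1, 106.1]
force: [2.5, 3.9, -1.2]
gripper_width: 15.1
ee_pos: [443.4, 129.0, 67.9]
ee_rot: [-179.8, -0.1, 106.1]
force: [-2.8, 0.4, 5.6]
gripper_width: 15.0
t 12.2 pos [443.4 129.   67.9] loc [-88.4 135.6] rpy [-1.798e+02 -1.000e-01  1.061e+02] F [-2.8  0.4  5.6] w 15.0
rotvec now [-0.2 -0.1  0. ] then shift [80.8 77.1 -0.1]
164.357706735359 1.3992339245858796
```

```bash
python3 drive.py '14.5,7,0,0,0,0 | 14,8.5,0,0,0,0 | 13,10,0,0,0,0 | 12,11,0,0,0,0 | 11,12,0,0,0,0 | 9.5,13,0,0,0,0 | 8,13.5,0,0,0,0 | 0,0,0,0,0,0' | sed -n 2,5p
python3 drive.py '5,10,0,0,0,0 | 0,0,0,0,0,0 | 0,0,0,0,0,0' | sed -n 2,5p
python3 drive.py '0,0,0,0,0,0 | 0,0,0,0,0,0 | 0,0,0,0,0,0 | 0,0,0,0,0,0' 45| sed -n 2,5p
python3 - <<'E'
from h import *
b=np.load("box.npz"); piv=b["R"]@[64,74]+b["t"]
r=env.state()["ee_pos"][:2]-piv; print(np.linalg.norm(r),(np.radians(-105.6)-np.arctan2(r[1],r[0]))%(2*np.pi))
E
python3 drive.py '0,0,-15,0,0,0 | 0,0,-20,0,0,0 | 0,0,-20,0,0,0 | 0,0,0,0,0,0' | sed -n 2,5p
python3 go.py l 43 50 125 106.2
```

```text
ee_pos: [488.6, 231.5, 67.2]
ee_rot: [-179.3, -0.6, 105.8]
force: [-14.8, 17.1, 6.1]
gripper_width: 15.2
ee_pos: [496.9, 238.9, 67.2]
ee_rot: [-179.4, -0.6, 105.7]
force: [-15.1, 17.1, 3.2]
gripper_width: 15.2
ee_pos: [503.5, 234.4, 67.9]
ee_rot: [-180.0, 0.0, 106.0]
force: [-0.6, 0.7, -0.1]
gripper_width: 43.2
159.80601742401723 2.1657140802896517
ee_pos: [505.3, 235.3, 125.5]
ee_rot: [179.7, -0.0, 106.0]
force: [-0.1, 0.9, -0.7]
gripper_width: 44.6
t 14.1 pos [505.3 235.3 125.5] loc [  0.8 220.3] rpy [179.7  -0.  106. ] F [-0.1  0.9 -0.7] w 44.6
rotvec now [ 0.3 -0.  -0.2] then shift [-170.2   42.3    0.5]
```

Run:
```python
from h import *
f=env.grab_frame("top"); cv2.imwrite("pics/t2.png",f)
cv2.imwrite("pics/t2c.png",cv2.resize(f[130:250,165:325],None,fx=5,fy=5,interpolation=cv2.INTER_CUBIC))
b=np.load("box.npz");w=lambda x,y,z:np.r_[b["R"]@[x,y]+b["t"],z]
for y in(-50,0,50): print(y,(proj("top",w(18,y,39))-[165,130])*5)
```

```text
-50 [578.97412155 218.62308654]
0 [489.21125775 243.07715779]
50 [398.96411411 267.66316126]
```

View pics/t2c.png

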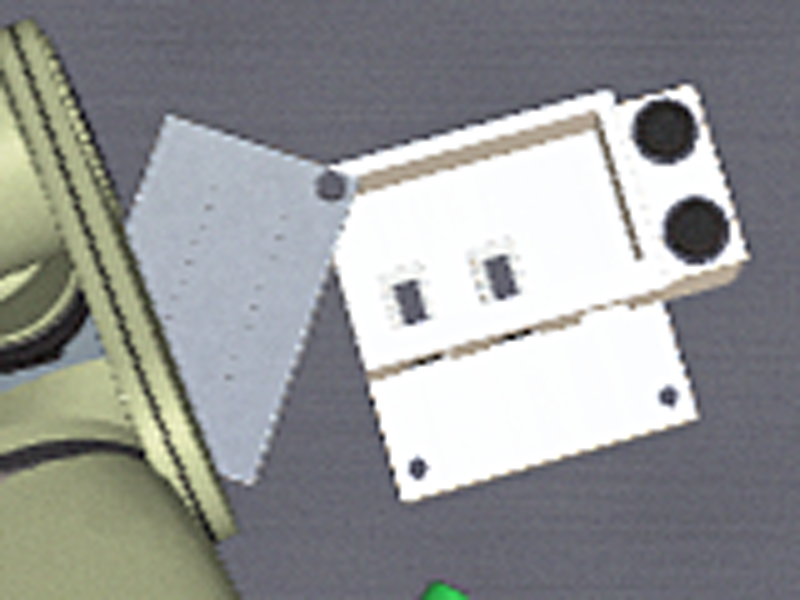

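```bash
python3 drive.py '-24,6,0,0,0,0 | -24,6,0,0,0,0 | -24,6,0,0,0,0 | -24,6,0,0,0,0 | -24,6,0,0,0,0 | -25,6,0,0,0,0 | -25,6,0,0,0,0 | 0,0,0,0,0,0' 0 30| sed -n 2,5p
python3 go.py l 43 50 75 106.2
```

```text
ee_pos: [591.2, 80.3, 121.3]
ee_rot: [-179.9, 0.0, 105.8]
force: [-0.5, 0.8, 0.5]
gripper_width: 0.0
t 14.9 pos [591.2  80.3 121.3] loc [39.9 47.4] rpy [-179.9    0.   105.8] F [-0.5  0.8  0.5] w 0.0
rotvec now [-0.1  0.  -0.4] then shift [ 2.6  3.1 46.3]
```

```bash
python3 drive.py '2,2,20,0,0,0 | 0,1,20,0,0,0 | 0,0,15,0,0,0 | 0,0,15,0,0,0 | 0,0,10,0,0,0 | 0,0,10,0,0,0 | 0,0,8,0,0,0 | 0,0,0,0,0,0' | sed -n 2,5p
python3 go.py l 43 50 21 106.2
```

```text
ee_pos: [590.4, 83.8, 23.0]
ee_rot: [-179.6, 0.1, 106.1]
force: [-1.5, -8.1, -1.5]
gripper_width: 0.3
t 15.7 pos [590.4  83.8  23. ] loc [40.1 51.1] rpy [-1.796e+02  1.000e-01  1.061e+02] F [-1.5 -8.1 -1.5] w 0.3
rotvec now [-0.4  0.1 -0.1] then shift [-1.   2.9  2. ]
```

```bash
python3 drive.py '-2,0,0,0,0,0 | 0,0,0,0,0,0 | 0,0,0,0,0,0' | sed -n 2,5p
python3 drive.py '-2,0,0,0,0,0 | 0,0,0,0,0,0 | 0,0,0,0,0,0' | sed -n 2,5p
python3 go.py l 43 50 21 106.2
```

```text
ee_pos: [591.1, 83.4, 23.6]
ee_rot: [-179.7, 0.0, 106.0]
force: [-2.5, -3.9, -1.9]
gripper_width: 0.6
ee_pos: [594.3, 82.1, 25.1]
ee_rot: [179.9, 0.0, 106.0]
force: [-1.2, -1.5, -2.0]
gripper_width: 0.7
t 16.3 pos [594.3  82.1  25.1] loc [43.4 48.3] rpy [179.9   0.  106. ] F [-1.2 -1.5 -2. ] w 0.7
rotvec now [ 0.1  0.  -0.2] then shift [ 1.7 -0.5  4.1]
```

```bash
python3 drive.py '0,-3,2,0,0,0 | 0,-3,1,0,0,0 | 0,0,0,0,0,0 | 0,0,0,0,0,0' | sed -n 2,5p
python3 drive.py '0,-3,0,0,0,0 | 0,-3,0,0,0,0 | 0,0,0,0,0,0' | sed -n 2,5p
python3 drive.py '0,-3,0,0,0,0 | 0,-3,0,0,0,0 | 0,0,0,0,0,0' | sed -n 2,5p
python3 go.py l 0 50 22 106.2
```

```text
ee_pos: [588.5, 80.5, 22.2]
ee_rot: [179.9, 0.0, 106.0]
force: [-0.4, 0.0, 0.6]
gripper_width: 0.1
ee_pos: [581.8, 78.5, 21.9]
ee_rot: [-180.0, -0.0, 106.0]
force: [-0.0, 0.4, 0.4]
gripper_width: 0.3
ee_pos: [578.3, 77.2, 22.7]
ee_rot: [179.8, 0.0, 106.0]
force: [4.3, 0.9, 0.4]
gripper_width: 0.3
t 17.3 pos [578.3  77.2  22.7] loc [26.7 48. ] rpy [179.8   0.  106. ] F [4.3 0.9 0.4] w 0.3
rotvec now [ 0.2  0.  -0.2] then shift [  1.9 -26.7   0.7]
```

```bash
python3 drive.py '1,-4,0,0,0,0 | 0,-4,0,0,0,0 | 0,-4,0,0,0,0 | 0,-4,0,0,0,0 | 0,0,0,0,0,0' | sed -n 2,5p
python3 drive.py '0,-4,0,0,0,0 | 0,-4,0,0,0,0 | 0,-4,0,0,0,0 | 0,0,0,0,0,0 | 0,0,0,0,0,0' | sed -n 2,5p
python3 go.py l -4 50 22 106.2
```

```text
ee_pos: [561.3, 73.4, 22.3]
ee_rot: [179.9, 0.0, 106.0]
force: [2.1, -0.8, 1.9]
gripper_width: 0.6
ee_pos: [549.4, 70.1, 22.1]
ee_rot: [-180.0, 0.0, 106.0]
force: [2.2, -0.2, 1.5]
gripper_width: 0.4
t 18.3 pos [549.4  70.1  22.1] loc [-3.1 49.3] rpy [-180.    0.  106.] F [ 2.2 -0.2  1.5] w 0.4
rotvec now [-0.   0.  -0.2] then shift [ 0.7 -0.9  0.1]
```

```bash
python3 drive.py '0,12,0,0,0,0 | 0,12,0,0,0,0 | 0,14,0,0,0,0 | 0,4,0,0,0,0 | 0,0,0,0,0,0' | sed -n 2,5p
python3 drive.py '-13,0,0,0,0,0 | -12,0,0,0,0,0 | -12,0,0,0,0,0 | -12,0,0,0,0,0 | 0,0,0,0,0,0 | 0,0,0,0,0,0' | sed -n 2,5p
python3 go.py l -4 0 22 106.2
```

```text
ee_pos: [590.1, 82.0, 21.4]
ee_rot: [-179.9, -0.0, 106.0]
force: [-0.1, 0.7, 0.1]
gripper_width: 0.5
ee_pos: [603.3, 34.1, 22.0]
ee_rot: [-180.0, -0.0, 105.9]
force: [0.5, -0.2, -0.9]
gripper_width: 0.5
t 19.4 pos [603.3  34.1  22. ] loc [38.6 -0.3] rpy [-180.    -0.   105.9] F [ 0.5 -0.2 -0.9] w 0.5
rotvec now [-0.  -0.  -0.3] then shift [  0.3 -42.6  -0. ]
```

```bash
python3 drive.py '0,-4,0,0,0,0 | 0,-4,0,0,0,0 | 0,-4,0,0,0,0 | 0,-4,0,0,0,0 | 0,-4,0,0,0,0 | 0,-4,0,0,0,0 | 0,0,0,0,0,0' | sed -n 2,5p
python3 drive.py '0,-4,0,0,0,0 | 0,-4,0,0,0,0 | 0,-4,0,0,0,0 | 0,-4,0,0,0,0 | 0,-2,0,0,0,0 | 0,0,0,0,0,0 | 0,0,0,0,0,0' | sed -n 2,5p
python3 go.py l -4 0 22 106.2
```

```text
ee_pos: [581.2, 28.3, 22.6]
ee_rot: [179.8, 0.0, 106.0]
force: [3.0, 1.6, -0.5]
gripper_width: 0.3
ee_pos: [561.9, 22.9, 21.8]
ee_rot: [-179.9, -0.0, 106.0]
force: [1.1, 1.6, -0.3]
gripper_width: 0.4
t 20.8 pos [561.9  22.9  21.8] loc [-4.3  0.5] rpy [-179.9   -0.   106. ] F [ 1.1  1.6 -0.3] w 0.4
rotvec now [-0.1 -0.  -0.2] then shift [-0.5  0.3 -0.2]
```

```bash
python3 drive.py '0,10,0,0,0,0 | 0,0,-30,0,0,0 | 0,0,-40,0,0,0 | 0,0,-40,0,0,0 | -40,0,0,0,0,8.5 | -30,-30,0,0,0,8.5 | -10,-40,0,0,0,8.5 | 0,-40,0,0,0,8.5' 50 40| sed -n 2,5p
python3 drive.py '0,-40,0,0,0,8.5 | 0,0,0,0,0,8.5 | 0,0,0,0,0,8.5 | 0,0,0,0,0,8.5 | 0,0,0,0,0,8.5 | 0,0,0,0,0,8.5 | 0,0,0,0,0,5 | 0,0,0,0,0,0' | sed -n 2,5p
python3 - <<'E'
from h import *
f=env.grab_frame("top"); cv2.imwrite("pics/t3.png",f)
cv2.imwrite("pics/t3v.png",cv2.resize(f[130:260,190:450],None,fx=3,fy=3,interpolation=cv2.INTER_CUBIC))
E
python3 go.py l -52 50 110 16.2
```

```text
ee_pos: [476.7, -50.6, 131.5]
ee_rot: [-179.9, 0.1, 71.5]
force: [0.3, 1.8, 0.2]
gripper_width: 49.8
ee_pos: [439.8, -36.5, 131.8]
ee_rot: [-180.0, 0.1, 16.0]
force: [0.2, 0.4, -0.3]
gripper_width: 49.8
t 22.4 pos [439.9 -36.5 131.8] loc [-138.   -22.4] rpy [-1.80e+02  1.00e-01  1.61e+01] F [ 0.5 -0.1 -0.1] w 49.6
rotvec now [-0.   0.1 -0.1] then shift [ 86.  -72.4  21.8]
```

View pics/t3v.png

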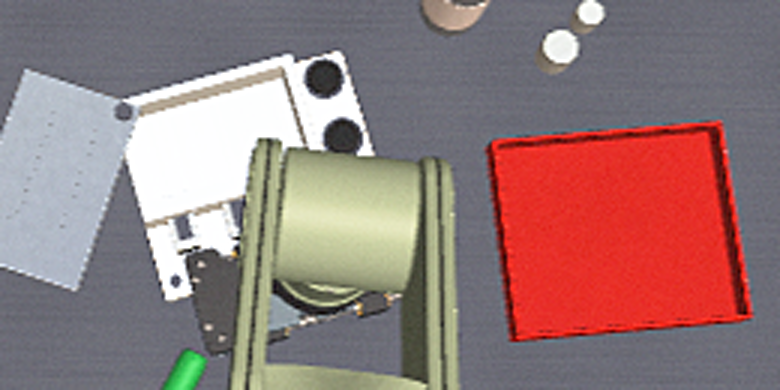

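```bash
python3 drive.py '21,-18,0,0,0,0 | 21,-18,0,0,0,0 | 21,-18,0,0,0,0 | 21,-18,0,0,0,0 | 0,0,0,0,0,0 | 0,0,20,0,0,0 | 0,0,20,0,0,0 | 0,0,0,0,0,0' 42 40| sed -n 2,5p
python3 go.py l -54 50 18 16.2
```

```text
ee_pos: [498.4, 55.2, 89.7]
ee_rot: [-179.9, 0.4, 16.1]
force: [-1.0, 0.7, 0.5]
gripper_width: 41.8
t 23.2 pos [498.4  55.2  89.7] loc [-56.2  49.3] rpy [-179.9    0.4   16.1] F [-1.   0.7  0.5] w 41.8
rotvec now [-0.1  0.4 -0.1] then shift [ 2.2 -0.7 71.7]
```

```bash
python3 drive.py '1,0,20,0,0,0 | 0,0,15,0,0,0 | 0,0,10,0,0,0 | 0,0,10,0,0,0 | 0,0,8,0,0,0 | 0,0,5,0,0,0 | 0,0,3,0,0,0 | 0,0,0,0,0,0' | sed -n 2,5p
python3 go.py l -54 50 18 16.2
```

```text
ee_pos: [501.9, 56.0, 20.8]
ee_rot: [180.0, 0.0, 16.0]
force: [0.2, -0.4, 0.2]
gripper_width: 42.2
t 24.1 pos [501.9  56.   20.8] loc [-52.6  49.1] rpy [180.   0.  16.] F [ 0.2 -0.4  0.2] w 42.2
rotvec now [ 0.   0.  -0.2] then shift [-1.4 -0.9  2.8]
```

```bash
python3 drive.py '0,-1,2,0,0,0 | 0,0,0,0,0,0 | 0,0,0,0,0,0 | 0,0,0,0,0,0 | 0,0,0,0,0,0 | 0,0,0,0,0,0' 18 40
python3 drive.py '-4,0,0,0,0,0 | -4,0,0,0,0,0 | -4,0,0,0,0,0 | -4,0,0,0,0,0 | -4,0,0,0,0,0 | -4,0,0,0,0,0 | -4,0,0,0,0,0 | 0,0,0,0,0,0'
python3 go.py l -82 50 18 16.2
```

```text
time_s: 24.65
ee_pos: [501.6, 57.2, 19.1]
ee_rot: [-180.0, 0.0, 16.0]
force: [-1.8, 2.7, 0.8]
gripper_width: 23.5
gripper_force: 39.9
time_s: 25.45
ee_pos: [473.7, 49.0, 19.0]
ee_rot: [180.0, 0.1, 16.0]
force: [-1.3, -0.9, 4.0]
gripper_width: 23.8
gripper_force: 39.9
t 25.4 pos [473.7  49.   19. ] loc [-81.6  50.3] rpy [1.8e+02 1.0e-01 1.6e+01] F [-1.3 -0.9  4. ] w 23.8
rotvec now [ 0.   0.1 -0.2] then shift [-0.4  0.3  1. ]
```

```bash
python3 drive.py '-2,0,-5,0,0,0 | 0,0,-10,0,0,0 | 0,0,-20,0,0,0 | 0,0,-30,0,0,0 | 0,0,-30,0,0,0 | 0,0,-15,0,0,0 | 0,0,0,0,0,0' | sed -n 2,6p
cat > tray.py <<'E'
from h import *
f=env.grab_frame("top").astype(int); cv2.imwrite("pics/tray.png",f)
m=((f[...,2]>100)&(f[...,1]<70)&(f[...,0]<70)).astype(np.uint8); m[:110]=0
k=max(cv2.findContours(m,0,2)[0],key=cv2.contourArea)
q=cv2.approxPolyDP(cv2.convexHull(k),4,True)[:,0]
P=np.array([onz("top",u,v,32)[:2] for u,v in q]); print(q.tolist(),P.round().tolist(),P.mean(0).round(1))
E
python3 tray.py; python3 go.py w 520 -285 120 16.2
```

```text
ee_pos: [474.4, 48.9, 131.6]
ee_rot: [179.9, -0.3, 16.0]
force: [0.3, -0.5, -0.9]
gripper_width: 23.8
gripper_force: 39.9
[[430, 171], [440, 235], [360, 243], [352, 179]] [[611.0, -425.0], [437.0, -441.0], [414.0, -228.0], [587.0, -212.0]] [ 512.4 -326.4]
t 26.2 pos [473.3  48.8 130. ] loc [-82.1  50.2] rpy [ 1.8e+02 -1.0e-01  1.6e+01] F [ 0.5  1.  -1.3] w 23.9
rotvec now [ 0.  -0.1 -0.2] then shift [-48.2 333.6  10. ][ WARN:0@0.554] global loadsave.cpp:1063 imwrite_ Unsupported depth image for selected encoder is fallbacked to CV_8U.
```

```bash
python3 drive.py '-6,28,0,0,0,0 | -6,28,0,0,0,0 | -6,28,0,0,0,0 | -6,28,0,0,0,0 | -6,28,0,0,0,0 | -6,28,0,0,0,0 | -6,28,0,0,0,0 | -6,28,0,0,0,0' | sed -n 2,6p
python3 drive.py '0,28,0,0,0,0 | 0,28,0,0,0,0 | 0,28,0,0,0,0 | 0,24,0,0,0,0 | 0,0,0,0,0,0 | 0,0,0,0,0,0' | sed -n 2,6p
python3 tray.py 2>/dev/null; python3 go.py w 520 -280 12 16.2
```

```text
ee_pos: [487.3, -180.6, 127.3]
ee_rot: [-179.9, 0.2, 16.0]
force: [-0.3, -0.3, -1.7]
gripper_width: 23.7
gripper_force: 39.9
ee_pos: [517.1, -283.1, 127.3]
ee_rot: [-179.8, 0.1, 15.9]
force: [-0.4, 0.6, -1.3]
gripper_width: 23.9
gripper_force: 39.9
[[384, 174], [386, 226], [377, 241], [360, 243], [352, 179]] [[602.0, -299.0], [460.0, -299.0], [420.0, -273.0], [414.0, -228.0], [587.0, -212.0]] [ 496.5 -262.1]
t 27.6 pos [ 517.1 -282.6  127.6] loc [-132.7 -280.3] rpy [-1.798e+02  1.000e-01  1.600e+01] F [ 0.5  0.7 -1.5] w 23.9
rotvec now [-0.2  0.1 -0.2] then shift [  3.5  -1.7 115.6]
```

```bash
python3 drive.py '0,0,25,0,0,0 | 0,0,25,0,0,0 | 0,0,20,0,0,0 | 0,0,15,0,0,0 | 0,0,10,0,0,0 | 0,0,10,0,0,0 | 0,0,6,0,0,0 | 0,0,0,0,0,0' | sed -n 2,6p
python3 drive.py '0,0,3,0,0,0 | 0,0,3,0,0,0 | 0,0,0,0,0,0 | 0,0,0,0,0,0' | sed -n 2,6p
```

```text
ee_pos: [517.8, -283.2, 17.4]
ee_rot: [-180.0, 0.0, 16.0]
force: [0.1, 0.2, -0.4]
gripper_width: 23.6
gripper_force: 39.9
ee_pos: [518.3, -283.7, 12.1]
ee_rot: [180.0, -0.0, 16.0]
force: [0.5, 0.3, -1.6]
gripper_width: 23.8
gripper_force: 39.9
```

```bash
python3 drive.py '0,0,1.5,0,0,0 | 0,0,0,0,0,0 | 0,0,0,0,0,0' | sed -n 2,6p
python3 drive.py '0,0,0,0,0,0 | 0,0,0,0,0,0 | 0,0,0,0,0,0 | 0,0,0,0,0,0 | 0,0,0,0,0,0' 42 40| sed -n 2,6p
python3 drive.py '0,0,-15,0,0,0 | 0,0,-25,0,0,0 | 0,0,-35,0,0,0 | 0,0,-35,0,0,0 | 0,-30,0,0,0,0 | 0,-40,0,0,0,0 | 0,-40,0,0,0,0 | 0,-40,0,0,0,0' | sed -n 2,6p
python3 drive.py '0,-35,0,0,0,0 | 0,-35,0,0,0,0 | 0,0,0,0,0,0' | sed -n 2,6p
python3 go.py l -54 0 110 16.2
python3 - <<'E'
from h import *
f=env.grab_frame("top"); cv2.imwrite("pics/t4.png",f)
cv2.imwrite("pics/t4v.png",cv2.resize(f[130:260,190:450],None,fx=3,fy=3,interpolation=cv2.INTER_CUBIC))
E
```

```text
ee_pos: [518.2, -283.6, 10.5]
ee_rot: [180.0, -0.0, 16.0]
force: [-0.9, 0.3, -0.6]
gripper_width: 23.9
gripper_force: 39.9
ee_pos: [518.2, -283.7, 10.5]
ee_rot: [180.0, -0.0, 16.0]
force: [-0.3, 0.3, -0.3]
gripper_width: 41.9
gripper_force: 0.0
ee_pos: [476.2, -138.2, 120.6]
ee_rot: [180.0, -0.0, 15.9]
force: [-0.2, -0.2, 0.6]
gripper_width: 42.1
gripper_force: 0.0
ee_pos: [455.7, -69.2, 120.5]
ee_rot: [-179.9, 0.1, 16.2]
force: [1.3, 0.5, 0.5]
gripper_width: 42.1
gripper_force: 0.0
t 30.8 pos [455.7 -69.2 120.5] loc [-132.   -58.2] rpy [-1.799e+02  1.000e-01  1.620e+01] F [1.3 0.5 0.5] w 42.1
rotvec now [-0.1  0.1  0. ] then shift [ 77.9 -58.2  10.5]
```

View pics/t4v.png

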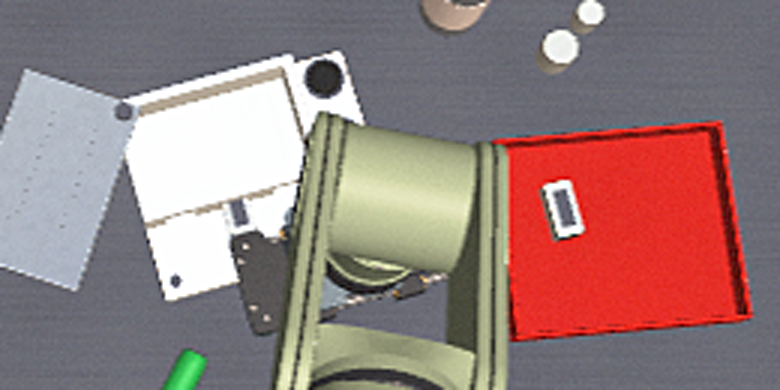

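The first insert lies in the tray (crop 563,210); the middle one stands out over the apron at (238,212), and the left pocket is empty.

```bash
python3 drive.py '26,-19,0,0,0,0 | 26,-19,0,0,0,0 | 26,-20,0,0,0,0 | 0,0,0,0,0,0 | 0,0,20,0,0,0 | 0,0,20,0,0,0 | 0,0,0,0,0,0' | sed -n 2,5p
python3 go.py l -53 0 18 16.2
```

```text
ee_pos: [514.5, 3.8, 78.2]
ee_rot: [-179.9, 0.3, 15.9]
force: [-0.4, 0.4, -0.2]
gripper_width: 42.2
t 31.5 pos [514.5   3.8  78.2] loc [-55.1  -4.6] rpy [-179.9    0.3   15.9] F [-0.4  0.4 -0.2] w 42.2
rotvec now [-0.1  0.3 -0.3] then shift [ 2.1 -4.6 60.2]
```

```bash
python3 drive.py '1,-3,15,0,0,0 | 0,-1,15,0,0,0 | 0,0,10,0,0,0 | 0,0,8,0,0,0 | 0,0,5,0,0,0 | 0,0,4,0,0,0 | 0,0,2,0,0,0 | 0,0,0,0,0,0' | sed -n 2,5p
python3 go.py l -53 0 18 16.2
python3 drive.py '0,0,0,0,0,0 | 0,0,0,0,0,0 | 0,0,0,0,0,0 | 0,0,0,0,0,0 | 0,0,0,0,0,0 | 0,0,0,0,0,0' 18 40
python3 drive.py '-4,0,0,0,0,0 | -4,0,0,0,0,0 | -4,0,0,0,0,0 | -4,0,0,0,0,0 | -4,0,0,0,0,0 | -4,0,0,0,0,0 | -5,0,0,0,0,0 | 0,0,0,0,0,0'
```

```text
ee_pos: [516.5, 9.2, 21.4]
ee_rot: [180.0, -0.0, 16.0]
force: [-0.1, -1.0, -0.1]
gripper_width: 41.5
t 32.3 pos [516.5   9.2  21.4] loc [-51.7   0.1] rpy [180.  -0.  16.] F [-0.1 -1.  -0.1] w 41.5
rotvec now [ 0.  -0.  -0.2] then shift [-1.3  0.1  3.4]
time_s: 32.9
ee_pos: [516.6, 9.3, 21.7]
ee_rot: [180.0, -0.0, 16.0]
force: [-0.6, 1.1, 2.7]
gripper_width: 23.7
gripper_force: 40.0
time_s: 33.7
ee_pos: [487.7, 1.0, 21.7]
ee_rot: [180.0, 0.0, 16.0]
force: [-0.8, -0.4, 6.7]
gripper_width: 23.6
gripper_force: 40.0
```

```bash
python3 drive.py '-2,0,-5,0,0,0 | 0,0,-10,0,0,0 | 0,0,-20,0,0,0 | 0,0,-30,0,0,0 | 0,0,-30,0,0,0 | 0,0,-15,0,0,0 | 0,0,0,0,0,0' | sed -n 2,6p
python3 tray.py 2>/dev/null; python3 go.py w 510 -362 130 16.2
```

```text
ee_pos: [487.5, 0.6, 133.7]
ee_rot: [179.9, -0.2, 16.0]
force: [-0.1, -0.7, 0.3]
gripper_width: 23.7
gripper_force: 40.0
[[430, 171], [440, 235], [360, 243], [352, 179]] [[611.0, -425.0], [437.0, -441.0], [414.0, -228.0], [587.0, -212.0]] [ 512.4 -326.4]
t 34.5 pos [486.4   0.7 132.1] loc [-82.9   0.3] rpy [180.  -0.  16.] F [ 0.7 -1.4 -1.1] w 23.8
rotvec now [ 0.  -0.  -0.2] then shift [-78.5 354.8   2.1]
```

```bash
python3 drive.py '-6,28,0,0,0,0 | -6,28,0,0,0,0 | -6,28,0,0,0,0 | -6,28,0,0,0,0 | -6,28,0,0,0,0 | -6,28,0,0,0,0 | -6,28,0,0,0,0 | -6,28,0,0,0,0' | sed -n 2,6p
python3 drive.py '-6,28,0,0,0,0 | -6,28,0,0,0,0 | -6,28,0,0,0,0 | -6,28,0,0,0,0 | -6,18,0,0,0,0 | 0,0,0,0,0,0 | 0,0,0,0,0,0' | sed -n 2,6p
python3 tray.py 2>/dev/null; python3 go.py w 510 -365 12 16.2
```

```text
ee_pos: [500.8, -228.4, 129.5]
ee_rot: [-179.8, 0.2, 16.0]
force: [0.7, 0.1, -0.7]
gripper_width: 23.8
gripper_force: 40.0
ee_pos: [508.4, -360.2, 130.3]
ee_rot: [-179.8, 0.1, 16.0]
force: [-0.7, 0.3, -0.6]
gripper_width: 23.9
gripper_force: 40.0
[[430, 171], [423, 225], [413, 238], [360, 243], [354, 177]] [[611.0, -425.0], [464.0, -397.0], [429.0, -369.0], [414.0, -228.0], [592.0, -217.0]] [ 502.1 -327.3]
t 36.0 pos [ 508.6 -359.9  130.6] loc [-162.5 -352. ] rpy [-1.799e+02  1.000e-01  1.600e+01] F [ 0.  -0.  -2.1] w 23.5
rotvec now [-0.1  0.1 -0.2] then shift [-1.000e-01  5.300e+00  1.186e+02]
```

```bash
python3 drive.py '0,3,25,0,0,0 | 0,0,25,0,0,0 | 0,0,20,0,0,0 | 0,0,15,0,0,0 | 0,0,10,0,0,0 | 0,0,10,0,0,0 | 0,0,6,0,0,0 | 0,0,0,0,0,0' | sed -n 2,6p
python3 drive.py '0,0,2,0,0,0 | 0,0,2,0,0,0 | 0,0,2,0,0,0 | 0,0,0,0,0,0 | 0,0,0,0,0,0' | sed -n 2,6p
```

```text
ee_pos: [509.8, -363.5, 19.9]
ee_rot: [-180.0, 0.0, 16.0]
force: [-1.0, -0.4, -1.1]
gripper_width: 23.9
gripper_force: 40.0
ee_pos: [510.1, -364.1, 14.6]
ee_rot: [180.0, -0.0, 16.0]
force: [0.3, -0.3, -1.0]
gripper_width: 23.9
gripper_force: 40.0
```

```bash
python3 drive.py '0,0,2,0,0,0 | 0,0,1,0,0,0 | 0,0,0,0,0,0 | 0,0,0,0,0,0' | sed -n 2,6p
python3 drive.py '0,0,0,0,0,0 | 0,0,0,0,0,0 | 0,0,0,0,0,0 | 0,0,0,0,0,0 | 0,0,0,0,0,0' 42 40| sed -n 2,6p
python3 drive.py '0,0,-15,0,0,0 | 0,0,-25,0,0,0 | 0,0,-35,0,0,0 | 0,0,-40,0,0,0 | 0,-30,0,0,0,0 | 0,-40,0,0,0,0 | 0,-40,0,0,0,0 | 0,-40,0,0,0,0' | sed -n 2,6p
python3 drive.py '0,-35,0,0,0,-8.5 | 0,0,0,0,0,-8.5 | 0,0,0,0,0,-8.5 | 0,0,0,0,0,-8.5 | 0,0,0,0,0,-8.5 | 0,0,0,0,0,-8.5 | 0,0,0,0,0,-8.5 | 0,0,0,0,0,-8.5' | sed -n 2,6p
python3 drive.py '0,0,0,0,0,-8.5 | 0,0,0,0,0,-8.5 | 0,0,0,0,0,-5 | 0,0,0,0,0,0' | sed -n 2,6p
python3 - <<'E'
from h import *
f=env.grab_frame("top"); cv2.imwrite("pics/t5.png",f); s=env.grab_frame("side"); cv2.imwrite("pics/s5.png",s)
cv2.imwrite("pics/t5v.png",cv2.resize(f[130:260,190:450],None,fx=3,fy=3,interpolation=cv2.INTER_CUBIC))
g=f.copy(); print([ (np.add(c,[180,170]),a) for c,a in blobs(f[170:260,180:235].max(2)<60)])
E
python3 go.py w 503.5 235 110 106
```

```text
ee_pos: [510.0, -364.0, 11.4]
ee_rot: [-180.0, 0.0, 16.0]
force: [-0.1, -0.1, -0.5]
gripper_width: 23.5
gripper_force: 40.0
ee_pos: [510.0, -364.0, 11.5]
ee_rot: [180.0, -0.0, 16.0]
force: [0.5, 0.1, 0.8]
gripper_width: 42.1
gripper_force: 0.0
ee_pos: [468.1, -218.5, 126.6]
ee_rot: [180.0, -0.0, 16.0]
force: [0.5, 0.8, -0.0]
gripper_width: 42.0
gripper_force: 0.0
ee_pos: [459.0, -186.1, 126.6]
ee_rot: [180.0, 0.0, 84.3]
force: [0.1, 0.3, 0.6]
gripper_width: 41.9
gripper_force: 0.0
ee_pos: [459.0, -186.1, 126.6]
ee_rot: [180.0, 0.0, 106.0]
force: [-0.8, -0.1, 0.4]
gripper_width: 41.8
gripper_force: 0.0
[(array([182.6, 206.5]), [0, 34, 6, 6, 29])]
t 40.3 pos [ 459.  -186.1  126.5] loc [-161.5 -171.4] rpy [180.    0.  105.9] F [ 0.2  0.4 -0.2] w 42.2
rotvec now [ 0.   0.  -0.1] then shift [392.6 158.8  16.5]
```

View pics/t5v.png

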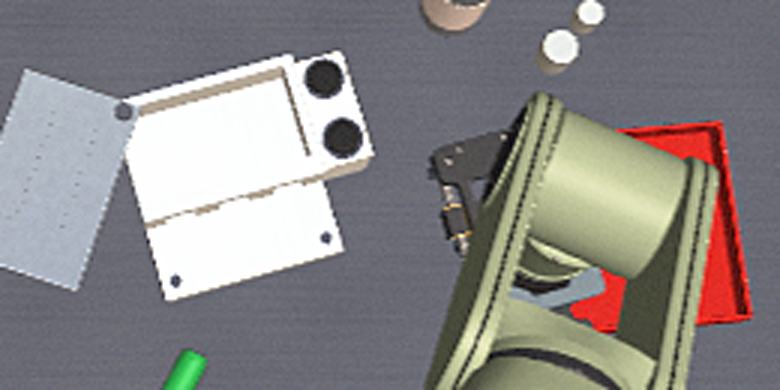

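Box is empty of inserts, three pocket mouths clear; the cover lies open to the left with the knob near full-image px (182,206).

```bash
python3 - <<'E'
from h import *
f=cv2.imread("pics/t5.png")
for c,a in blobs(f[185:225,165:200].max(2)<60): print(np.add(c,[165,185]),a,onz("top",*np.add(c,[165,185.]),82))
E
python3 drive.py '28,12,0,0,0,0 | 28,12,0,0,0,0 | 28,12,0,0,0,0 | 28,12,0,0,0,0 | 28,12,0,0,0,0 | 28,12,0,0,0,0 | 28,12,0,0,0,0 | 28,12,0,0,0,0' | sed -n 2,3p
python3 drive.py '28,11,0,0,0,0 | 28,11,0,0,0,0 | 28,11,0,0,0,0 | 28,11,0,0,0,0 | 28,11,0,0,0,0 | 26,8,0,0,0,0 | 0,0,0,0,0,0' 45 20| sed -n 2,5p
python3 go.py w 503.5 235 68 106
```

```text
[182.6 206.5] [15, 19, 6, 6, 29] [498.39333879 232.95823578  82.        ]
ee_pos: [489.7, 56.9, 126.5]
ee_rot: [180.0, 0.0, 105.9]
ee_pos: [504.7, 235.5, 126.3]
ee_rot: [179.9, -0.1, 106.1]
force: [0.3, -0.9, 0.1]
gripper_width: 44.8
t 41.8 pos [504.7 235.5 126.3] loc [2.000e-01 2.206e+02] rpy [ 1.799e+02 -1.000e-01  1.061e+02] F [ 0.3 -0.9  0.1] w 44.8
rotvec now [ 0.1 -0.1  0.1] then shift [-0.1 -1.3 58.3]
```

```bash
python3 drive.py '0,-6,0,0,0,0 | 0,0,0,0,0,0 | 0,0,15,0,0,0 | 0,0,15,0,0,0 | 0,0,12,0,0,0 | 0,0,10,0,0,0 | 0,0,3,0,0,0 | 0,0,0,0,0,0' | sed -n 2,5p
python3 go.py w 499 233.5 68.5 106
```

```text
ee_pos: [498.5, 230.6, 71.1]
ee_rot: [-180.0, 0.0, 106.0]
force: [0.4, -0.1, -0.7]
gripper_width: 45.0
t 42.6 pos [498.5 230.6  71.1] loc [ -7.  217.7] rpy [-180.    0.  106.] F [ 0.4 -0.1 -0.7] w 45.0
rotvec now [-0.  0. -0.] then shift [2.7 1.2 2.6]
```

```bash
python3 drive.py '2,1,2,0,0,0 | 0,0,0,0,0,0 | 0,0,0,0,0,0' | sed -n 2,5p
python3 drive.py '0,0,0,0,0,0 | 0,0,0,0,0,0 | 0,0,0,0,0,0 | 0,0,0,0,0,0 | 0,0,0,0,0,0 | 0,0,0,0,0,0' 8 20 | sed -n 2,6p
python3 - <<'E'
from h import *
s=env.state(); p=s["ee_pos"][:2]; b=np.load("box.npz"); piv=b["R"]@[64,74]+b["t"]
r=p-piv; print(piv,r,np.linalg.norm(r))
from scipy.spatial.transform import Rotation as Ro
G=Ro.from_euler("xyz",s["ee_rot"],degrees=True)
prev=p; a0=np.arctan2(*r[::-1]); print((np.radians(-105.6)-a0)%(2*np.pi))
for k in range(1,24):
    a=a0+0.1*k; q=piv+162*np.array([np.cos(a),np.sin(a)])
    print(k,q.round(),G.inv().apply(np.r_[q-prev,0]).round(1)[:2]); prev=q
E
```

```text
ee_pos: [499.3, 233.3, 69.8]
ee_rot: [180.0, -0.0, 106.0]
force: [-0.6, -0.4, -0.7]
gripper_width: 45.2
ee_pos: [498.9, 233.1, 69.5]
ee_rot: [-180.0, -0.0, 106.0]
force: [-0.8, -0.2, -0.0]
gripper_width: 15.1
gripper_force: 20.0
[606.88300859 112.51039591] [-107.94256746  120.61300481] 161.86134436736674
2.1393034496868335
1 [487. 222.] [ -7.7 -14.3]
2 [477. 209.] [ -9.2 -13.4]
3 [468. 196.] [-10.4 -12.4]
4 [460. 182.] [-11.6 -11.3]
5 [454. 167.] [-12.7 -10.1]
6 [450. 151.] [-13.6  -8.7]
7 [446. 135.] [-14.4  -7.3]
8 [445. 119.] [-15.1  -5.9]
9 [445. 103.] [-15.6  -4.3]
10 [447.  87.] [-16.   -2.7]
11 [450.  71.] [-16.2  -1.1]
12 [455.  56.] [-16.2   0.5]
13 [462.  41.] [-16.1   2.1]
14 [470.  27.] [-15.8   3.7]
15 [479.  13.] [-15.3   5.2]
16 [489.   1.] [-14.7   6.8]
17 [501. -10.] [-14.    8.2]
18 [514. -20.] [-13.1   9.5]
19 [528. -29.] [-12.1  10.8]
20 [542. -36.] [-10.9  12. ]
21 [557. -42.] [-9.7 13. ]
22 [573. -46.] [-8.3 13.9]
23 [589. -48.] [-6.9 14.6]
```

Run:
```python
from h import *
f=env.grab_frame("top"); c=f[160:255,340:450]; cv2.imwrite("pics/t6v.png",cv2.resize(c,None,fx=4,fy=4,interpolation=cv2.INTER_CUBIC))
```

```text
(no output)
```

View pics/t6v.png

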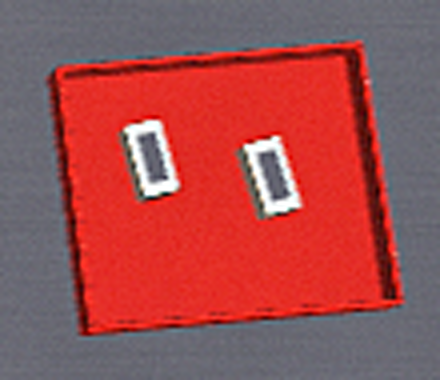

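Both inserts lie in the tray (crop 150,160 and 270,177), well inside its walls. Now close the cover.

```bash
python3 drive.py '-7.5,-14.5,0,0,0,0 | -9,-13.5,0,0,0,0 | -10.5,-12.5,0,0,0,0 | -11.5,-11.5,0,0,0,0 | -12.5,-10,0,0,0,0 | -13.5,-8.5,0,0,0,0 | -14.5,-7.5,0,0,0,0 | 0,0,0,0,0,0' | sed -n 2,5p
python3 go.py w 446 135 68.5 106
python3 drive.py '-15,-6,0,0,0,0 | -15.5,-4.5,0,0,0,0 | -16,-2.5,0,0,0,0 | -16,-1,0,0,0,0 | -16,0.5,0,0,0,0 | -16,2,0,0,0,0 | -16,3.5,0,0,0,0 | 0,0,0,0,0,0' | sed -n 2,5p
python3 go.py w 470 27 68.5 106
```

```text
ee_pos: [445.9, 133.5, 69.8]
ee_rot: [180.0, 0.1, 105.9]
force: [1.8, -1.4, 2.2]
gripper_width: 15.5
t 44.4 pos [445.9 133.5  69.8] loc [-84.7 139.2] rpy [1.800e+02 1.000e-01 1.059e+02] F [ 1.8 -1.4  2.2] w 15.5
rotvec now [ 0.   0.1 -0.1] then shift [1.4 0.5 1.3]
ee_pos: [468.5, 25.9, 69.8]
ee_rot: [-179.9, 0.0, 105.9]
force: [-0.9, 0.3, 5.9]
gripper_width: 15.1
t 45.1 pos [468.5  25.9  69.8] loc [-93.1  29.5] rpy [-179.9    0.   105.9] F [-0.9  0.3  5.9] w 15.1
rotvec now [-0.1  0.  -0.1] then shift [0.7 1.7 1.3]
```

```bash
python3 drive.py '-15,5.5,0,0,0,0 | -14.5,7,0,0,0,0 | -14,8,0,0,0,0 | -13,9.5,0,0,0,0 | -12,11,0,0,0,0 | -11,12,0,0,0,0 | -9.5,13,0,0,0,0 | 0,0,0,0,0,0' | sed -n 2,5p
python3 go.py w 564.2 -43.2 68.5 106
```

```text
ee_pos: [554.4, -46.0, 69.4]
ee_rot: [-179.5, 0.4, 106.2]
force: [-5.5, -19.2, 6.8]
gripper_width: 14.9
t 46.0 pos [554.4 -46.   69.4] loc [-30.7 -63.5] rpy [-179.5    0.4  106.2] F [ -5.5 -19.2   6.8] w 14.9
rotvec now [-0.5  0.4  0.2] then shift [-0.  10.2  0.9]
```

```bash
python3 drive.py '-4,3,0,0,0,0 | 0,3,0,0,0,0 | 0,3,0,0,0,0 | 0,0,0,0,0,0 | 0,0,0,0,0,0' | sed -n 2,5p
python3 drive.py '-2,2,0,0,0,0 | 0,2,0,0,0,0 | 0,0,0,0,0,0 | 0,0,0,0,0,0' | sed -n 2,5p
python3 go.py w 564.2 -43.2 68.5 106
```

```text
ee_pos: [562.1, -48.1, 69.4]
ee_rot: [-179.3, 0.5, 106.3]
force: [-7.6, -21.5, 7.9]
gripper_width: 15.0
ee_pos: [566.6, -49.2, 69.4]
ee_rot: [-179.3, 0.5, 106.3]
force: [-7.9, -22.1, 8.1]
gripper_width: 15.1
t 46.9 pos [566.6 -49.2  69.4] loc [-19.9 -70. ] rpy [-179.3    0.5  106.3] F [ -7.9 -22.1   8.1] w 15.1
rotvec now [-0.7  0.5  0.3] then shift [ 6.5 -0.7  0.9]
```

```bash
python3 drive.py '-3,2,0,0,0,0 | 0,0,0,0,0,0 | 0,0,0,0,0,0' | sed -n 2,5p
python3 drive.py '0,2,0,0,0,0 | 0,0,0,0,0,0 | 0,0,0,0,0,0' | sed -n 2,5p
```

```text
ee_pos: [569.9, -50.0, 69.4]
ee_rot: [-179.4, 0.4, 106.2]
force: [-6.8, -17.5, 6.8]
gripper_width: 15.4
ee_pos: [569.9, -50.0, 69.4]
ee_rot: [-179.2, 0.4, 106.2]
force: [-10.4, -18.6, 10.9]
gripper_width: 15.0
```

```bash
python3 drive.py '0,0,0,0,0,0 | 0,0,0,0,0,0 | 0,0,0,0,0,0 | 0,0,0,0,0,0' 45 | sed -n 2,5p
python3 drive.py '0,0,-10,0,0,0 | 0,0,-20,0,0,0 | 0,0,-30,0,0,0 | 0,0,-30,0,0,0 | -30,-20,0,0,0,0 | -30,-30,0,0,0,0 | -20,-40,0,0,0,0 | -20,-40,0,0,0,0' | sed -n 2,5p
python3 drive.py '-30,-40,0,0,0,0 | -30,-40,0,0,0,0 | -30,-30,0,0,0,0 | 0,0,0,0,0,0 | 0,0,0,0,0,0' | sed -n 2,5p
python3 - <<'E'
from h import *
f=env.grab_frame("top"); cv2.imwrite("pics/t7.png",f)
cv2.imwrite("pics/t7v.png",cv2.resize(f[90:300,110:450],None,fx=2.3,fy=2.3,interpolation=cv2.INTER_CUBIC))
for c,a in blobs(f[135:240,205:325].max(2)<60): print(np.add(c,[205,135]),a)
g=cv2.imread("pics/top0.png")
for c,a in blobs(g[135:240,205:325].max(2)<60): print(np.add(c,[205,135]),a)
E
```

```text
ee_pos: [575.3, -43.7, 69.2]
ee_rot: [-180.0, -0.0, 106.0]
force: [1.4, 0.0, 0.3]
gripper_width: 43.4
ee_pos: [477.3, -176.9, 160.2]
ee_rot: [180.0, 0.0, 106.0]
force: [-0.7, -0.9, -0.6]
gripper_width: 45.2
ee_pos: [397.0, -293.3, 160.1]
ee_rot: [179.9, 0.0, 105.9]
force: [0.4, -0.1, 0.3]
gripper_width: 44.9
[297.7 155.4] [88, 15, 11, 12, 88]
[303.7 175. ] [93, 35, 12, 12, 81]
[291.1 181.1] [84, 43, 5, 7, 25]
[297.8 154.8] [88, 15, 11, 11, 87]
[304.  174.6] [94, 35, 11, 11, 87]
[290.6 182.4] [83, 44, 6, 7, 28]
```

View pics/t7v.png

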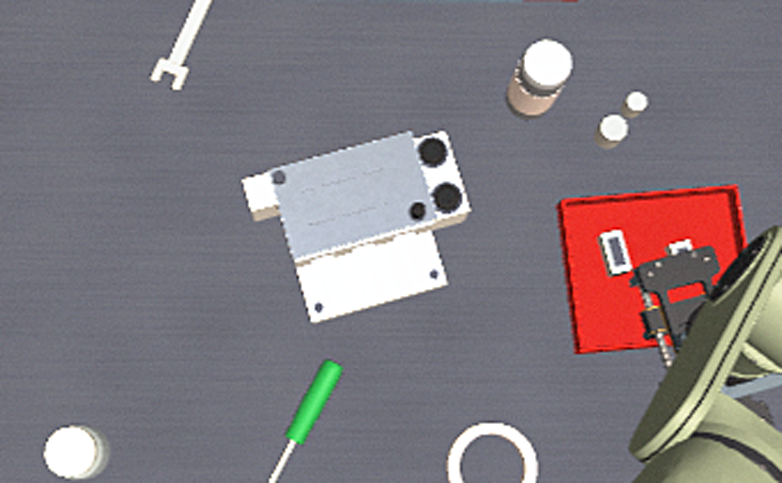

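The cover is shut: the knob is at (291,181), slightly further closed than at the start. The tray holds the inserts, the can and jar stand untouched, and the arm is clear.

```bash
python3 -c "
from workcell import env
print(env.state()['force'], env.job_done())"
```

```text
the job is handed in; nothing more can be done
[ 0.14530696  0.27921392 -0.37118505] None
```

I handed the job in without seeing a verdict: both inserts present (the right pocket was empty) lie in the red tray, the cover is swivelled shut, both black caps are pressed to their stops, and the oil can and bolt jar stand where they were.

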